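# Load the blue-capped bottles into the spring-lift carrier

### The job

Load the three blue-capped bottles into the sprung carrier, each standing upright on the pad of its own colour; its floor sinks as the bottles go in. Set them down gently without dropping or tipping any, and leave the two red-capped look-alikes standing where they are.

Things in the scene. Friction and masses are not known exactly. Their poses are not given: they have to be found in the camera images.
- yellow_bottle_mid (a point): Opaque yellow plastic bottle with a BLUE cap (and a plain paper band), standing upright, straight round body 54 mm across up to 62 mm high, shoulder sloping in to the neck at 74 mm, round screw cap 36 mm across from 78 to 104 mm above its underside (total height 104 mm), about 0.2 kg (0.14 to 0.28). This point is its centre, half-way up: 52 mm above its underside, 39 mm below the middle of the cap. Its z axis points up. The cap is the place to grip it, from above.
- green_bottle_mid (a point): Opaque green plastic bottle with a BLUE cap (and a plain paper band), standing upright, straight round body 54 mm across up to 62 mm high, shoulder sloping in to the neck at 74 mm, round screw cap 36 mm across from 78 to 104 mm above its underside (total height 104 mm), about 0.2 kg (0.14 to 0.28). This point is its centre, half-way up: 52 mm above its underside, 39 mm below the middle of the cap. Its z axis points up. The cap is the place to grip it, from above.
- white_bottle_mid (a point): Opaque white plastic bottle with a BLUE cap (and a plain paper band), standing upright, straight round body 54 mm across up to 62 mm high, shoulder sloping in to the neck at 74 mm, round screw cap 36 mm across from 78 to 104 mm above its underside (total height 104 mm), about 0.2 kg (0.14 to 0.28). This point is its centre, half-way up: 52 mm above its underside, 39 mm below the middle of the cap. Its z axis points up. The cap is the place to grip it, from above.
- yellow_reject_mid (a point): Look-alike that stays: the same yellow bottle but with a RED cap; same size and shape as the blue-capped ones, point at its centre, 52 mm above its underside.
- green_reject_mid (a point): Look-alike that stays: the same green bottle but with a RED cap; same size and shape as the blue-capped ones, point at its centre, 52 mm above its underside.
- yellow_pad_top (a point): Round yellow plastic pad, 66 mm across and 4 mm thick, lying loose on the floor of one bay of the carrier; this point is the middle of its upper face, on which a bottle stands; z up. It rides down with the sprung floor. Which of the three bays it lies in changes from start to start.
- green_pad_top (a point): Round green plastic pad, 66 mm across and 4 mm thick, lying loose on the floor of one bay of the carrier; this point is the middle of its upper face, on which a bottle stands; z up. It rides down with the sprung floor. Which of the three bays it lies in changes from start to start.
- white_pad_top (a point): Round white plastic pad, 66 mm across and 4 mm thick, lying loose on the floor of one bay of the carrier; this point is the middle of its upper face, on which a bottle stands; z up. It rides down with the sprung floor. Which of the three bays it lies in changes from start to start.
- carrier: Blue-grey open box fixed to the bench, 104 (x) x 256 (y) x 62 mm high, origin at the centre of its underside, y along the row of bays. In it a dark tray with three open bays in a row along y (76 mm apart, each 72 x 72 mm inside, the middle one at the origin) stands on a spring: empty, its floor is 60 mm above the bench, and its 4 mm thick bay walls rise 20 mm above that floor.
- lift (a joint): How far the sprung tray in the carrier has sunk, m: 0 when empty, at most 0.045. It has a small preload (about 0.85 N net of the pads), then yields 1 mm per 0.18 N, so each bottle set on it sinks the tray, and all that stands on it, by about 3 to 15 mm.
There are look-alikes about, which are no part of the job. Leave any pink look-alike of the part that bears green_bottle_mid alone.

How it is judged:
At the end, for the whole second after the job is handed in: Each blue-capped bottle stands upright (within 0.1 rad) on the pad of its own colour in the carrier (centres within 20 mm, underside resting on the pad within 7 mm), released and at rest, with the pads still in the carrier; both red-capped bottles upright and within 20 mm of where they stood (horizontal distance between yellow_bottle_mid and yellow_pad_top below 0.02 m and z of yellow_bottle_mid in the frame of yellow_pad_top between 0.045 and 0.059 m and angle between each of yellow_bottle_mid, green_bottle_mid, white_bottle_mid, yellow_reject_mid, green_reject_mid's own z axis and vertical below 0.1 rad and linear speed of each of yellow_bottle, green_bottle, white_bottle below 0.02 m/s and contact force between each of yellow_bottle, green_bottle, white_bottle and the fingers below 0.1 N and horizontal distance between each of yellow_pad_top, green_pad_top, white_pad_top and carrier below 0.095 m and horizontal distance between green_bottle_mid and green_pad_top below 0.02 m and z of green_bottle_mid in the frame of green_pad_top between 0.045 and 0.059 m and horizontal distance between white_bottle_mid and white_pad_top below 0.02 m and z of white_bottle_mid in the frame of white_pad_top between 0.045 and 0.059 m and distance of each of yellow_reject_mid, green_reject_mid from where it was at the start of the episode below 0.02 m); the robot touches nothing.
It fails at once if a blue-capped bottle is tipped over (more than 45 degrees) (angle between any of yellow_bottle_mid, green_bottle_mid, white_bottle_mid's own z axis and vertical above 0.8 rad).
It fails at once if a blue-capped bottle is dropped (falls free of the fingers at more than 0.6 m/s, as from 2 cm) ((linear speed of yellow_bottle above 0.6 m/s and contact force between yellow_bottle and the fingers below 0.1 N) or (linear speed of green_bottle above 0.6 m/s and contact force between green_bottle and the fingers below 0.1 N) or (linear speed of white_bottle above 0.6 m/s and contact force between white_bottle and the fingers below 0.1 N)).
It fails at once if a red-capped bottle is shifted by more than 20 mm or knocked over (distance of any of yellow_reject_mid, green_reject_mid from where it was at the start of the episode above 0.02 m).
It also fails if it takes over 96 s, if anything falls off the work surface, if the arm or the gripper's body presses on something with over 40 N, if the wrist force passes 120 N, or if a joint passes its speed limit or range.

### The arm

A 6-joint arm with a two-finger parallel gripper is mounted at the origin on the work surface. World frame = base frame: x ahead of the robot, y to its left, z up, the work surface at z = 0. Lengths are in m, angles in rad, forces in N, time in s.
With the tool pointing down it reaches from about 0.35 to 0.85 m from the base axis. Payload 8.1 kg.
Tool frame: the origin (TCP) lies between the finger pads; the fingertips stand 11 mm ahead of it and the grasp point (between the pads) lies 8 mm behind it (robot.tips_ahead is the distance from the TCP to the fingertips, in m); z points along the fingers, y is the line along which they close (so a half turn about z gives the same grasp; the last joint's range is limited). The gripper opens to 93 mm and grips with 3 to 60 N. Pads are 15 mm wide; open, the fingers measure 128 mm over their backs; the gripper's body (75 mm by 188 mm) begins 65 mm behind the grasp point.
Start: joints at [-1.209, 0.13, 1.488, -0, 1.523, -0.085], TCP at [0.259, -0.541, 0.201] pointing down, gripper open.
Joint ranges: [-2.96, 2.96], [-0.89, 2.26], [0.02, 2.5], [-1.34, 4.48], [0, 2.73], [-2.66, 2.66]. Speed limits (rad/s): [2.39, 2.39, 2.79, 3.14, 3.14, 3.14].

### API

Orientations are given as a rotation vector (axis times angle).
In Python, from plant import robot gives the robot as it stands. The module is installed in compiled form; this text tells all that it offers.
- The arm moves only by the tool move_arm, never from a script. Its argument "deltas" is one flat list of numbers, 7 for each row, row after row: the shift along the tool's x, y, z in m, then the turn, a rotation vector about the tool's x, y, z in rad, then the opening, from 0 (shut) to 1 (fully open). A call has 1 to 12 rows; each row is the pose to reach, as a shift and turn from the pose commanded when the call began, along the tool's axes at that moment; what a row does not reach only later rows make up. A row lasts 1/8 s, in which the tool goes at most 62.5 mm and 10.7 degrees, less where a joint would pass 70% of its speed; a pose out of reach is approached as far as the arm can. A call with a gripper value outside its range is refused whole. The fingers move at their own pace and stop on an object; "squeeze" is the grip in N (left out, the last holds). Time passes only in rows, so rows that repeat a pose let the fingers close. It gives the time, the measured TCP pose, the force, the opening and the grip force at its end, in the units of the state.
- robot.read_state(): the state, without advancing time (a new reading comes with each control period).
- robot.read_camera(name): name is "scene" or "side" or "wrist"; returns (picture, depth): 420x560x3 uint8, red, green, blue; 420x560 float32, m along the optical axis (not along the pixel's ray), 0 where there is no reading.
- robot.camera_model(name): a dict with "K" (3x3 intrinsics, pixels), "R" (3x3) and "t" (3): a world point X has camera coordinates R X + t; the wrist camera has in their place "tool_from_camera" (4x4, takes a point from camera to tool coordinates, whose origin is the TCP and whose axes are the flange's). Camera axes: x right, y down, z forward; pixel columns grow to the right and rows downward; lengths in m; the calibration is good to about 2 mm. A picture is of the moment at which its call begins: read the wrist's pose just before it. camera_model takes no time and is no camera call.
- robot.close_job(): hands the job in; it is judged then, once.
Trained networks look in the newest picture that a camera, given by its name, has taken for a name from the list of things; names that differ only in an ending like _2 or _b are one class to them, and where a whole thing is asked for, a point or a joint stands for the part that bears it (a point fixed in the world has none). Each returns a list of dicts, best first, with "confidence" (0 to 1); they miss things now and then, are a little off and sometimes report something else, mostly with a low value. They report only what shows in the picture. A call takes as long as a camera call. They do not tell look-alikes from the thing itself.
- robot.recognise(camera, label): "uv" ([column, row] in pixels, amid what is visible of it).
The state is a dict: "t": time; "q": joint angles; "dq": joint speeds; "joint_torque": joint torques, N m; "tool_pos": TCP position; "orientation": TCP orientation; "force": force on the tool from outside, world axes, zero at the start; "wrist_torque": the same for the moment, N m; "opening": finger opening in m; "gripper_force": force on a finger pad.
Only numpy, scipy, OpenCV 4.12 (cv2) and the standard library are available. Lean on these libraries where they do the work, as an engineer would, in place of code of your own. Each camera call takes 0.05 s, during which the arm holds its last target. There are 200 camera calls.

## Working session

There is one attempt and no reset: what is moved stays moved. The work goes in short steps, Python scripts to look and compute and a tool call to move; the robot and the scene stay as the last step left them, time stands still between calls to the robot, and variables do not carry over. Pictures are saved under pics/ and viewed, at most 14 in all, crops included, and the job is handed in when it is done.

Besides the shell and the picture viewer there is one more tool, called as name(argument=value, ...) on one line, values as JSON. move_arm: Moves the arm, as the interface text tells. Its arguments: {"type":"object","properties":{"deltas":{"type":"array","items":{"type":"number"}},"squeeze":{"type":"number"}},"required":["deltas"]}

```bash
mkdir -p pics
cat > h.py <<'E'
import numpy as np, cv2
from plant import robot
from scipy.spatial.transform import Rotation as Ro
def cloud(cam):
    s=robot.read_state(); p,d=robot.read_camera(cam); m=robot.camera_model(cam); K=np.array(m["K"])
    v,u=np.indices(d.shape)
    X=np.stack([(u-K[0,2])*d/K[0,0],(v-K[1,2])*d/K[1,1],d],-1)
    if "R" in m: W=(X-np.array(m["t"]))@np.array(m["R"])
    else:
        T=np.array(m["tool_from_camera"]); X=X@T[:3,:3].T+T[:3,3]
        W=X@Ro.from_rotvec(s["orientation"]).as_matrix().T+np.array(s["tool_pos"])
    W[d==0]=np.nan
    return p,W
E
python3 - <<'E'
from h import *
s=robot.read_state(); print(s); print(Ro.from_rotvec(s["orientation"]).as_matrix().round(3))
for c in ("scene","side"):
    p,W=cloud(c); cv2.imwrite(f"pics/{c}.png",p[...,::-1]); np.savez(f"{c}.npz",p=p,W=W)
    for n in "yellow_bottle_mid green_bottle_mid white_bottle_mid yellow_pad_top green_pad_top white_pad_top carrier".split():
        for r in robot.recognise(c,n)[:4]:
            u,v=np.round(r["uv"]).astype(int); print(c,n,u,v,round(r["confidence"],2),W[v,u].round(3),p[v,u])
E
```

```text
{'t': 0.0, 'q': array([-1.20937597e+00,  1.31166017e-01,  1.48928685e+00, -9.03010407e-06,
        1.52296967e+00, -8.54201342e-02]), 'dq': array([-1.57783744e-04,  6.49162972e-04,  6.97949196e-04,  9.35938461e-05,
       -1.59937051e-03, -5.38482440e-04]), 'joint_torque': array([-1.84439891e-04, -5.59855020e+01, -4.91756952e+01,  7.66822603e-02,
        3.55268258e-02, -1.84120604e-04]), 'tool_pos': array([ 0.25906507, -0.54052642,  0.20008041]), 'orientation': array([-3.06174304e+00, -6.95669947e-01,  4.09202809e-04]), 'force': array([0.83949707, 0.34571526, 0.28123841]), 'wrist_torque': array([-0.04301632,  0.02837224, -0.01839066]), 'gripper_force': 0.0, 'opening': 0.09281204668377839}
[[ 0.902  0.432 -0.001]
 [ 0.432 -0.902  0.002]
 [ 0.    -0.002 -1.   ]]
scene yellow_bottle_mid 320 161 0.92 [0.473 0.278 0.067] [199 150   0]
scene green_bottle_mid 337 238 0.89 [0.694 0.01  0.067] [203  98 124]
scene green_bottle_mid 301 249 0.89 [ 0.646 -0.068  0.063] [170  80 101]
scene green_bottle_mid 251 224 0.7 [ 0.502 -0.076  0.069] [204 100 126]
scene green_bottle_mid 307 214 0.63 [0.591
[... 758 characters left out ...]
062] [112  72  83]
side green_bottle_mid 222 235 0.91 [0.678 0.05  0.067] [119  78  88]
side green_bottle_mid 306 213 0.61 [ 0.489 -0.03   0.069] [118  79  89]
side white_bottle_mid 322 245 0.74 [0.455 0.073 0.059] [113 111 106]
side white_bottle_mid 282 158 0.29 [ 0.553 -0.283  0.066] [171 145  71]
side yellow_pad_top 285 155 0.69 [ 0.545 -0.299  0.066] [177 151  74]
side green_pad_top 290 141 0.65 [ 0.532 -0.379  0.065] [ 58 109  67]
side white_pad_top 281 168 0.57 [ 0.554 -0.234  0.065] [180 178 170]
side white_pad_top 293 287 0.33 [0.517 0.213 0.069] [120 102  54]
side white_pad_top 324 244 0.25 [0.45 0.07 0.06] [115 113 108]
side carrier 280 172 0.78 [ 0.556 -0.215  0.065] [179 176 168]
```

View pics/scene.png

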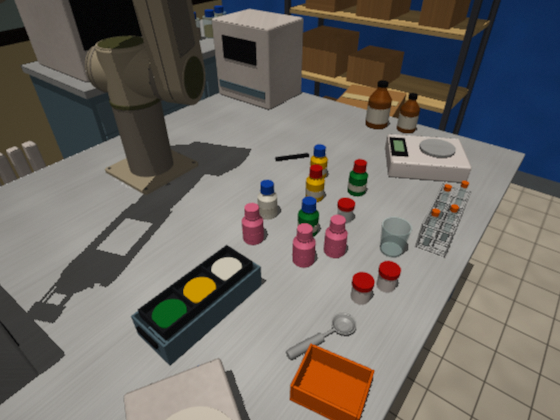

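View pics/side.png

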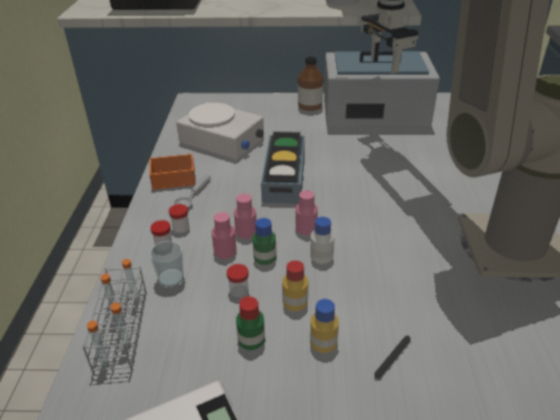

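The scene view shows blue caps at about (320,152) yellow, (309,205) green and (267,188) white. Red caps are at (316,172) and (360,167), with pink look-alikes around the green bottle. The pads, from far to near, are white (228,268), yellow (200,290) and green (170,313). Next I'll measure the caps and pads.

Run:
```python
from h import *
def rep(tag,W,mask,zlo,zhi,r):
    m=(mask&(W[...,2]>zlo)&(W[...,2]<zhi)&(W[...,0]>.3)&(W[...,0]<.8)&(abs(W[...,1])<.5)).astype(np.uint8)
    n,l,st,c=cv2.connectedComponentsWithStats(m)
    for i in range(1,n):
        if st[i,4]<25: continue
        P=W[l==i]; (cx,cy),R=cv2.minEnclosingCircle(P[:,:2].astype(np.float32))
        print(tag,c[i].round(),st[i,4],"circ",round(cx,4),round(cy,4),round(R,4),"mid",((np.percentile(P,3,0)+np.percentile(P,97,0))/2).round(4),"zmax",P[:,2].max().round(4))
for c in ("scene","side"):
    f=np.load(c+".npz"); p,W=f["p"],f["W"]; h=cv2.cvtColor(p,cv2.COLOR_RGB2HSV); H,S,V=[h[...,i] for i in range(3)]
    print(c)
    rep("blue",W,(H>100)&(H<130)&(S>120),.1,.112,.018)
    rep("red",W,((H<8)|(H>174))&(S>150),.1,.112,.018)
    rep("pink",W,(H>160)&(H<176)&(S<175)&(S>70),.1,.112,.018)
    y=W[...,1]<-.15
    rep("ypad",W,y&(H>18)&(H<32)&(S>100),.055,.075,.033)
    rep("gpad",W,y&(H>45)&(H<80)&(S>100),.055,.075,.033)
    rep("wpad",W,y&(S<50)&(V>120),.055,.072,.033)
    m=(W[...,2]>.068)&(W[...,2]<.09)&(W[...,1]<-.15)&(W[...,1]>-.47)&(W[...,0]>.45)&(W[...,0]<.66)&(V<70)
    print("tray",cv2.minAreaRect(W[m][:,:2].astype(np.float32)))
```

```text
scene
blue [319. 148.] 59 circ 0.4587 0.2926 0.0184 mid [0.4599 0.292  0.1033] zmax 0.1063
blue [266. 184.] 92 circ 0.4548 0.0437 0.0188 mid [0.4555 0.0421 0.1032] zmax 0.1068
blue [309. 201.] 106 circ 0.5851 0.0474 0.018 mid [0.5861 0.0472 0.1032] zmax 0.1072
red [360. 163.] 72 circ 0.5996 0.2869 0.0181 mid [0.6012 0.2866 0.1034] zmax 0.1064
red [315. 168.] 78 circ 0.5135 0.1864 0.019 mid [0.5156 0.1857 0.103 ] zmax 0.1065
pink [251. 208.] 115 circ 0.4891 -0.0584 0.0189 mid [ 0.4898 -0.0598  0.1031] zmax 0.107
pink [337. 220.] 127 circ 0.6787 0.0276 0.0188 mid [0.6806 0.0276 0.1036] zmax 0.1066
pink [304. 229.] 140 circ 0.6372 -0.0457 0.018 mid [ 0.6378 -0.045   0.1035] zmax 0.1059
ypad [198. 288.] 640 circ 0.5466 -0.2895 0.0376 mid [ 0.5435 -0.2896  0.063 ] zmax 0.0673
gpad [168. 312.] 752 circ 0.5431 -0.3667 0.0369 mid [ 0.5411 -0.3663  0.0631] zmax 0.0677
wpad [226. 267.] 493 circ 0.5482 -0.2142 0.0355 mid [ 0.5485 -0.2135  0.0636] zmax 0.067
tray ((0.5491893291473389, -0.29262036085128784), (0.23249897360801697, 0.0825665220618248), 87.76465606689453)
side
blue [263. 224.] 120 c
[... 345 characters left out ...]
0.5986 0.293 0.0178 mid [0.5985 0.2937 0.1044] zmax 0.1096
pink [306. 195.] 112 circ 0.4903 -0.0542 0.0185 mid [ 0.4888 -0.0539  0.1046] zmax 0.1094
pink [243. 199.] 111 circ 0.6372 -0.04 0.0196 mid [ 0.6352 -0.0389  0.1047] zmax 0.1094
pink [221. 218.] 123 circ 0.678 0.034 0.0181 mid [0.6784 0.0337 0.1043] zmax 0.1097
ypad [284. 155.] 214 circ 0.5498 -0.2986 0.037 mid [ 0.5487 -0.3022  0.0647] zmax 0.0699
gpad [286. 142.] 139 circ 0.5446 -0.3689 0.0315 mid [ 0.5449 -0.3747  0.0662] zmax 0.071
wpad [282. 170.] 192 circ 0.5535 -0.2186 0.0356 mid [ 0.5512 -0.2251  0.0656] zmax 0.0697
tray ((0.5485171675682068, -0.2894554138183594), (0.23988176882266998, 0.08046882599592209), 87.45687866210938)
```

Both cameras agree to about 5 mm, and the heights and sizes match the spec. I'll turn the tool so its x axis lies along world y and its y axis along world x, then move above the green bottle and refine with the wrist camera.

move_arm(deltas=[0,0,-0.06,0,0,0,1,0.05,-0.035,-0.1,0,0,-0.12,1,0.1,-0.071,-0.1,0,0,-0.25,1,0.15,-0.107,-0.1,0,0,-0.4,1,0.2,-0.142,-0.1,0,0,-0.55,1,0.25,-0.178,-0.1,0,0,-0.7,1,0.3,-0.214,-0.1,0,0,-0.85,1,0.35,-0.249,-0.1,0,0,-1.0,1,0.4,-0.285,-0.1,0,0,-1.124,1,0.45,-0.32,-0.1,0,0,-1.124,1,0.5,-0.356,-0.1,0,0,-1.124,1,0.549,-0.391,-0.1,0,0,-1.124,1], squeeze=15)

```text
t: 2.3
tool_pos: [0.5862, 0.0508, 0.3014]
orientation: [2.221, 2.221, 0.001]
force: [-0.2, 0.0, 1.2]
opening: 0.093
gripper_force: 0.0
```

```bash
cat >> h.py <<'E'
def mask(p,col):
    H,S,V=[cv2.cvtColor(p,cv2.COLOR_RGB2HSV)[...,i] for i in range(3)]
    return {"blue":(H>100)&(H<130)&(S>120),"red":((H<8)|(H>174))&(S>150),"yellow":(H>18)&(H<32)&(S>100),
            "green":(H>45)&(H<80)&(S>100),"white":(S<60)&(V>110)}[col]
def blobs(p,W,col,zlo,zhi,amin=60):
    m=(mask(p,col)&(W[...,2]>zlo)&(W[...,2]<zhi)).astype(np.uint8)
    n,l,st,c=cv2.connectedComponentsWithStats(m)
    for i in range(1,n):
        if st[i,4]<amin: continue
        P=W[l==i]; (cx,cy),R=cv2.minEnclosingCircle(P[:,:2].astype(np.float32))
        print(col,c[i].round(),st[i,4],"circ",round(cx,4),round(cy,4),round(R,4),"mean",P.mean(0).round(4))
E
python3 - <<'E'
from h import *
s=robot.read_state(); print(s["t"],s["tool_pos"],s["force"],s["q"].round(2)); print(Ro.from_rotvec(s["orientation"]).as_matrix().round(3))
p,W=cloud("wrist"); cv2.imwrite("pics/w1.png",p[...,::-1])
blobs(p,W,"blue",.095,.115); print(np.nanpercentile(W.reshape(-1,3),[1,99],axis=0).round(2))
E
```

```text
2.3 [0.5861835  0.05077048 0.30135444] [-0.23572999  0.04378868  1.16874135] [-0.    0.08  1.36 -0.    1.7  -0.  ]
[[-0.     1.     0.001]
 [ 1.     0.    -0.   ]
 [-0.     0.001 -1.   ]]
blue [280. 177.] 542 circ 0.5876 0.0552 0.0168 mean [0.5873 0.0563 0.1041]
blue [164. 181.] 537 circ 0.4576 0.0496 0.0165 mean [0.4586 0.0511 0.1038]
[[ 0.2  -0.4  -0.73]
 [ 1.55  0.25  0.43]]
```

View pics/w1.png

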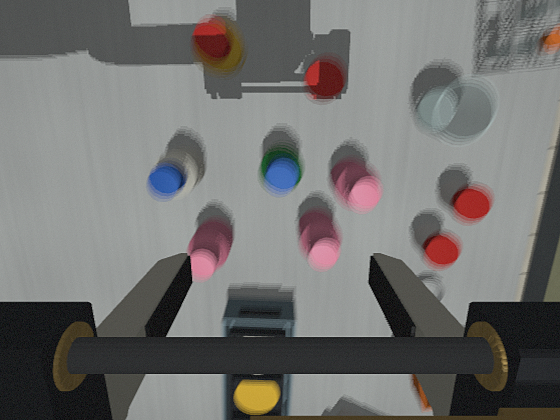

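The wrist view shows the green bottle's blue cap at (280,175), white's at (167,180), with the pinks below and right, clear of the finger span. I'll descend half-way and re-check.

move_arm(deltas=[0.001,0,0.04,0,0,0,0.75,0.002,0,0.08,0,0,0,0.75,0.002,0,0.11,0,0,0,0.75,0.002,0,0.11,0,0,0,0.75,0.002,0,0.11,0,0,0,0.75])

```text
t: 2.98
tool_pos: [0.5861, 0.0507, 0.1928]
orientation: [2.221, 2.22, 0.002]
force: [0.1, -0.2, -0.5]
opening: 0.07
gripper_force: 0.0
```

Run:
```python
from h import *
s=robot.read_state(); print(s["t"],s["tool_pos"],s["force"])
p,W=cloud("wrist"); blobs(p,W,"blue",.095,.115)
p,W=cloud("wrist"); blobs(p,W,"blue",.095,.115)
```

```text
2.975 [0.58614844 0.05067338 0.19279118] [ 0.14610157 -0.1963847  -0.51217966]
blue [278. 208.] 1474 circ 0.5858 0.0509 0.0179 mean [0.5859 0.052  0.1042]
blue [121. 215.] 1542 circ 0.4554 0.0454 0.0179 mean [0.4571 0.0466 0.1039]
blue [277. 208.] 1465 circ 0.586 0.051 0.0179 mean [0.5859 0.052  0.1041]
blue [120. 215.] 1547 circ 0.4552 0.0451 0.0182 mean [0.4569 0.0466 0.1038]
```

move_arm(deltas=[0,0,0.03,0,0,0,0.75,0,0,0.06,0,0,0,0.75,0,0,0.09,0,0,0,0.75,0,0,0.108,0,0,0,0.75,0,0,0.108,0,0,0,0.75,0,0,0.108,0,0,0,0.2,0,0,0.108,0,0,0,0.2,0,0,0.108,0,0,0,0.2,0,0,0.108,0,0,0,0.2,0,0,0.108,0,0,0,0.2], squeeze=20)

```text
t: 4.32
tool_pos: [0.5857, 0.0508, 0.0836]
orientation: [2.221, 2.221, 0.001]
force: [-0.9, -0.3, 3.4]
opening: 0.0345
gripper_force: 20.0
```

move_arm(deltas=[0,0,-0.01,0,0,0,0.2,0,0,-0.04,0,0,0,0.2,0,0,-0.08,0,0,0,0.2,0,0,-0.12,0,0,0,0.2,0,0,-0.15,0,0,0,0.2,0,0,-0.16,0,0,0,0.2,0,0,-0.16,0,0,0,0.2,0,0,-0.16,0,0,0,0.2])

```text
t: 5.32
tool_pos: [0.5845, 0.0507, 0.2411]
orientation: [-2.22, -2.22, 0.003]
force: [0.7, -0.2, -2.2]
opening: 0.0343
gripper_force: 20.0
```

move_arm(deltas=[-0.015,0,0,0,0,0,0.2,-0.05,-0.005,0,0,0,0,0.2,-0.09,-0.01,0,0,0,0,0.2,-0.13,-0.014,0,0,0,0,0.2,-0.17,-0.018,0,0,0,0,0.2,-0.21,-0.022,0,0,0,0,0.2,-0.25,-0.026,0,0,0,0,0.2,-0.29,-0.03,0,0,0,0,0.2,-0.33,-0.034,0,0,0,0,0.2,-0.37,-0.038,0,0,0,0,0.2,-0.405,-0.042,0,0,0,0,0.2,-0.419,-0.042,0,0,0,0,0.2])

```text
t: 6.82
tool_pos: [0.5418, -0.3707, 0.2418]
orientation: [-2.223, -2.217, 0.001]
force: [0.1, 0.3, -2.4]
opening: 0.0343
gripper_force: 20.0
```

move_arm(deltas=[0,0,0,0,0,0,0.2,0,0,0,0,0,0,0.2,0,0,0,0,0,0,0.2])

```text
t: 7.2
tool_pos: [0.5439, -0.367, 0.2433]
orientation: [2.22, 2.223, 0.0]
force: [0.5, -0.4, -2.1]
opening: 0.0346
gripper_force: 20.0
```

Run:
```python
from h import *
s=robot.read_state(); print(s["t"],s["tool_pos"],s["force"],s["opening"])
for c in ("wrist","scene"):
  p,W=cloud(c); cv2.imwrite(f"pics/{c}2.png",p[...,::-1])
  W2=W.copy(); W2[W[...,1]>-.15]=np.nan
  for col in ("yellow","green","white"): blobs(p,W2,col,.05,.075,200)
```

```text
7.2 [ 0.54386136 -0.36703624  0.24331838] [ 0.47986484 -0.44547537 -2.05186872] 0.03459982481277165
yellow [285. 110.] 3613 circ 0.5495 -0.2908 0.0339 mean [ 0.5495 -0.2904  0.0645]
green [282. 172.] 1573 circ 0.5464 -0.3668 0.0334 mean [ 0.5472 -0.3532  0.0644]
white [289.  29.] 3827 circ 0.5533 -0.2147 0.0335 mean [ 0.5528 -0.2179  0.0645]
white [341.  29.] 233 circ 0.6021 -0.2175 0.025 mean [ 0.6024 -0.2175  0.0625]
white [328. 179.] 391 circ 0.5948 -0.3637 0.0571 mean [ 0.5961 -0.3617  0.0625]
white [234. 183.] 466 circ 0.4961 -0.3647 0.0518 mean [ 0.4961 -0.3661  0.0618]
white [446. 242.] 1380 circ 0.7556 -0.4804 0.1213 mean [ 0.7266 -0.4281  0.0735]
yellow [198. 288.] 636 circ 0.5457 -0.2905 0.037 mean [ 0.5459 -0.2907  0.0639]
green [168. 312.] 756 circ 0.5429 -0.3664 0.0372 mean [ 0.5428 -0.3671  0.064 ]
white [220. 385.] 468 circ 0.7292 -0.4283 0.0601 mean [ 0.7275 -0.4125  0.0738]
white [191. 391.] 324 circ 0.7038 -0.45 0.0576 mean [ 0.699  -0.4484  0.0742]
white [161. 404.] 444 circ 0.6785 -0.479 0.0442 mean [ 0.6781 -0.4896  0.0742]
```

View pics/wrist2.png

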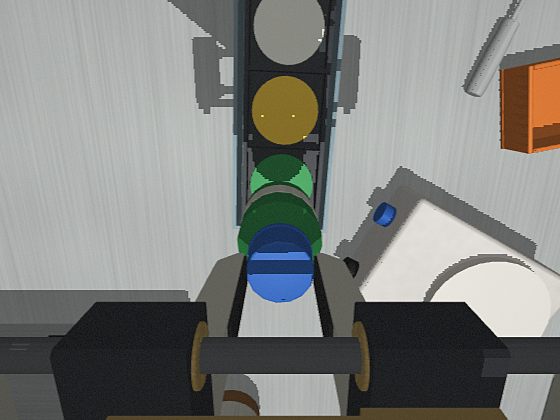

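The held green bottle hangs over its pad. The pads sit at green (0.5455,-0.367), yellow (0.549,-0.291) and white (0.5525,-0.215). Now lowering.

move_arm(deltas=[0,0.0015,0.01,0,0,0,0.2,0,0.0015,0.035,0,0,0,0.2,0,0.0015,0.06,0,0,0,0.2,0,0.0015,0.08,0,0,0,0.2,0,0.0015,0.09,0,0,0,0.2,0,0.0015,0.092,0,0,0,0.2,0,0.0015,0.092,0,0,0,0.2,0,0.0015,0.092,0,0,0,0.2])

```text
t: 8.3
tool_pos: [0.5455, -0.3687, 0.1524]
orientation: [2.22, 2.22, 0.0]
force: [0.4, -0.1, -3.0]
opening: 0.0345
gripper_force: 20.0
```

move_arm(deltas=[0,0,0.001,0,0,0,0.2,0,0,0.002,0,0,0,0.2,0,0,0.003,0,0,0,0.2,0,0,0.004,0,0,0,0.2,0,0,0.004,0,0,0,0.2,0,0,0.004,0,0,0,0.2])

```text
t: 9.05
tool_pos: [0.5449, -0.3683, 0.1472]
orientation: [2.221, 2.221, -0.0]
force: [-0.5, 0.4, -1.7]
opening: 0.0347
gripper_force: 20.0
```

move_arm(deltas=[0,0,0.001,0,0,0,0.2,0,0,0.002,0,0,0,0.2,0,0,0.003,0,0,0,0.2,0,0,0.004,0,0,0,0.2,0,0,0.004,0,0,0,0.2,0,0,0.004,0,0,0,0.2])

```text
t: 9.8
tool_pos: [0.5449, -0.3683, 0.1431]
orientation: [-2.221, -2.221, 0.0]
force: [-0.3, 0.1, -0.6]
opening: 0.0346
gripper_force: 20.0
```

move_arm(deltas=[0,0,0.001,0,0,0,0.2,0,0,0.002,0,0,0,0.2,0,0,0.003,0,0,0,0.2,0,0,0.004,0,0,0,0.2,0,0,0.004,0,0,0,0.2,0,0,0.004,0,0,0,0.2,0,0,0.004,0,0,0,0.2])

```text
t: 10.68
tool_pos: [0.5449, -0.3683, 0.1392]
orientation: [2.221, 2.221, 0.0]
force: [-1.1, -0.1, -0.3]
opening: 0.0345
gripper_force: 20.0
```

move_arm(deltas=[0,0,0,0,0,0,0.4,0,0,0,0,0,0,0.5,0,0,0,0,0,0,0.6,0,0,0,0,0,0,0.8,0,0,0,0,0,0,0.8,0,0,-0.02,0,0,0,0.8,0,0,-0.06,0,0,0,0.8,0,0,-0.11,0,0,0,0.8,0,0,-0.16,0,0,0,0.8,0,0,-0.16,0,0,0,0.8])

```text
t: 11.92
tool_pos: [0.5469, -0.3698, 0.3077]
orientation: [2.213, 2.213, 0.002]
force: [0.2, 0.7, 0.5]
opening: 0.0743
gripper_force: 0.0
```

Run:
```python
from h import *
s=robot.read_state(); print(s["t"],s["tool_pos"],s["force"])
p,W=cloud("wrist"); cv2.imwrite("pics/w3.png",p[...,::-1])
blobs(p,W,"blue",.14,.18)
W2=W.copy(); W2[W[...,1]>-.15]=np.nan
for col in ("yellow","white"): blobs(p,W2,col,.045,.075,1000)
```

```text
11.925 [ 0.54694735 -0.36982225  0.30774851] [0.19300603 0.73875482 0.53196187]
blue [275. 188.] 1103 circ 0.5449 -0.3681 0.018 mean [ 0.5449 -0.3664  0.1592]
yellow [279. 105.] 2564 circ 0.5494 -0.291 0.034 mean [ 0.5492 -0.2903  0.0563]
white [282.  34.] 2870 circ 0.5532 -0.215 0.0332 mean [ 0.5526 -0.2143  0.0564]
white [396. 223.] 1009 circ 0.7113 -0.4771 0.1008 mean [ 0.6969 -0.4346  0.0736]
```

Green is standing (cap top at 0.159, tray down 8 mm). Next is the yellow bottle.

move_arm(deltas=[0.03,-0.004,0,0,0,0,0.75,0.09,-0.012,0,0,0,0,0.75,0.15,-0.02,0,0,0,0,0.75,0.21,-0.027,0,0,0,0,0.75,0.27,-0.035,0,0,0,0,0.75,0.33,-0.043,0,0,0,0,0.75,0.39,-0.051,0,0,0,0,0.75,0.45,-0.058,0,0,0,0,0.75,0.51,-0.066,0,0,0,0,0.75,0.57,-0.074,0,0,0,0,0.75,0.63,-0.082,0,0,0,0,0.75,0.663,-0.086,0,0,0,0,0.75])

```text
t: 13.48
tool_pos: [0.4573, 0.2972, 0.2981]
orientation: [-2.218, -2.223, 0.002]
force: [0.3, 0.3, -0.0]
opening: 0.0699
gripper_force: 0.0
```

move_arm(deltas=[0,0,0.04,0,0,0,0.75,0,0,0.08,0,0,0,0.75,0,0,0.105,0,0,0,0.75,0,0,0.105,0,0,0,0.75,0,0,0.105,0,0,0,0.75,0,0,0.105,0,0,0,0.75])

```text
t: 14.22
tool_pos: [0.4598, 0.2951, 0.196]
orientation: [2.221, 2.221, 0.004]
force: [-0.7, -0.3, 0.8]
opening: 0.0701
gripper_force: 0.0
```

Run:
```python
from h import *
s=robot.read_state(); print(s["t"],s["tool_pos"],s["force"])
p,W=cloud("wrist"); cv2.imwrite("pics/w4.png",p[...,::-1])
blobs(p,W,"blue",.095,.115);blobs(p,W,"red",.095,.115)
```

```text
14.225 [0.45981062 0.2951307  0.19596747] [-0.70027471 -0.26950137  0.76319373]
blue [277. 208.] 1443 circ 0.4595 0.2951 0.0181 mean [0.4592 0.2963 0.1042]
red [444. 212.] 1529 circ 0.5989 0.2908 0.0182 mean [0.5973 0.2922 0.1038]
red [338. 316.] 1181 circ 0.5146 0.1902 0.0183 mean [0.5143 0.1927 0.1037]
```

View pics/w4.png

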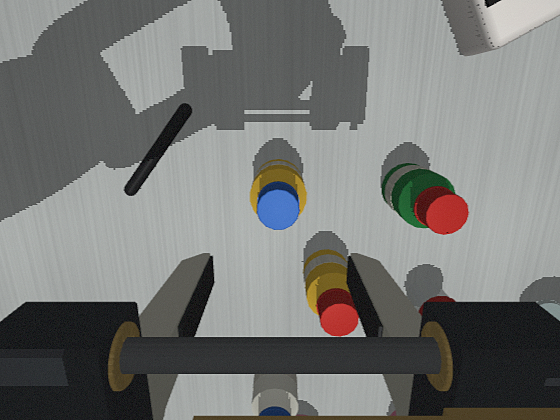

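The blue-capped yellow bottle is centred at (277,207), with both red caps clear of the fingers. Gripping and lifting.

move_arm(deltas=[0,0,0.03,0,0,0,0.75,0,0,0.06,0,0,0,0.75,0,0,0.09,0,0,0,0.75,0,0,0.111,0,0,0,0.75,0,0,0.111,0,0,0,0.75,0,0,0.111,0,0,0,0.2,0,0,0.111,0,0,0,0.2,0,0,0.111,0,0,0,0.2,0,0,0.111,0,0,0,0.2,0,0,0.111,0,0,0,0.2])

```text
t: 15.52
tool_pos: [0.4591, 0.2949, 0.0836]
orientation: [2.221, 2.221, 0.001]
force: [-0.5, -0.0, 4.1]
opening: 0.0343
gripper_force: 20.0
```

move_arm(deltas=[0,0,-0.01,0,0,0,0.2,0,0,-0.04,0,0,0,0.2,0,0,-0.08,0,0,0,0.2,0,0,-0.12,0,0,0,0.2,0,0,-0.15,0,0,0,0.2,0,0,-0.16,0,0,0,0.2,0,0,-0.16,0,0,0,0.2,0,0,-0.16,0,0,0,0.2])

```text
t: 16.52
tool_pos: [0.4581, 0.2943, 0.2411]
orientation: [-2.221, -2.221, 0.005]
force: [-0.6, -0.1, -2.6]
opening: 0.0346
gripper_force: 20.0
```

move_arm(deltas=[-0.02,0.003,0,0,0,0,0.2,-0.07,0.01,0,0,0,0,0.2,-0.12,0.018,0,0,0,0,0.2,-0.17,0.026,0,0,0,0,0.2,-0.22,0.034,0,0,0,0,0.2,-0.27,0.041,0,0,0,0,0.2,-0.32,0.049,0,0,0,0,0.2,-0.37,0.057,0,0,0,0,0.2,-0.42,0.064,0,0,0,0,0.2,-0.47,0.072,0,0,0,0,0.2,-0.51,0.078,0,0,0,0,0.2,-0.54,0.083,0,0,0,0,0.2])

```text
t: 18.02
tool_pos: [0.5405, -0.2479, 0.2418]
orientation: [-2.222, -2.218, 0.002]
force: [-0.4, 0.6, -2.1]
opening: 0.0347
gripper_force: 20.0
```

move_arm(deltas=[-0.02,0.003,0,0,0,0,0.2,-0.035,0.005,0,0,0,0,0.2,-0.044,0.006,0,0,0,0,0.2,-0.046,0.006,0,0,0,0,0.2,-0.046,0.006,0,0,0,0,0.2,-0.046,0.006,0,0,0,0,0.2])

```text
t: 18.77
tool_pos: [0.5481, -0.2906, 0.2433]
orientation: [2.22, 2.222, 0.0]
force: [-0.2, 1.2, -1.7]
opening: 0.0347
gripper_force: 20.0
```

move_arm(deltas=[0,0.001,0.01,0,0,0,0.2,0,0.001,0.035,0,0,0,0.2,0,0.001,0.06,0,0,0,0.2,0,0.001,0.08,0,0,0,0.2,0,0.001,0.094,0,0,0,0.2,0,0.001,0.098,0,0,0,0.2,0,0.001,0.098,0,0,0,0.2,0,0.001,0.098,0,0,0,0.2])

```text
t: 19.77
tool_pos: [0.5495, -0.2917, 0.1464]
orientation: [2.22, 2.22, 0.001]
force: [0.6, -0.6, -1.8]
opening: 0.0348
gripper_force: 20.0
```

move_arm(deltas=[0,0,0.001,0,0,0,0.2,0,0,0.002,0,0,0,0.2,0,0,0.004,0,0,0,0.2,0,0,0.006,0,0,0,0.2,0,0,0.008,0,0,0,0.2,0,0,0.01,0,0,0,0.2,0,0,0.012,0,0,0,0.2,0,0,0.012,0,0,0,0.2,0,0,0.012,0,0,0,0.2])

```text
t: 20.9
tool_pos: [0.5489, -0.2913, 0.1332]
orientation: [2.221, 2.221, -0.0]
force: [-0.2, 1.2, -1.0]
opening: 0.0347
gripper_force: 20.0
```

move_arm(deltas=[0,0,0.001,0,0,0,0.2,0,0,0.002,0,0,0,0.2,0,0,0.003,0,0,0,0.2,0,0,0.004,0,0,0,0.2,0,0,0.004,0,0,0,0.2,0,0,0.004,0,0,0,0.2,0,0,0.004,0,0,0,0.2])

```text
t: 21.78
tool_pos: [0.5489, -0.2913, 0.1292]
orientation: [2.221, 2.222, -0.0]
force: [-0.6, -0.1, -0.8]
opening: 0.0344
gripper_force: 20.0
```

move_arm(deltas=[0,0,0.001,0,0,0,0.2,0,0,0.0015,0,0,0,0.2,0,0,0.0015,0,0,0,0.2,0,0,0.0015,0,0,0,0.4,0,0,0.0015,0,0,0,0.5,0,0,0.0015,0,0,0,0.8,0,0,0.0015,0,0,0,0.8,0,0,-0.02,0,0,0,0.8,0,0,-0.06,0,0,0,0.8,0,0,-0.11,0,0,0,0.8,0,0,-0.17,0,0,0,0.8,0,0,-0.17,0,0,0,0.8])

```text
t: 23.28
tool_pos: [0.5513, -0.2927, 0.3067]
orientation: [2.213, 2.214, 0.004]
force: [0.4, 0.4, -1.3]
opening: 0.0745
gripper_force: 0.0
```

Run:
```python
from h import *
s=robot.read_state(); print(s["t"],s["tool_pos"],s["force"])
p,W=cloud("wrist"); cv2.imwrite("pics/w5.png",p[...,::-1])
blobs(p,W,"blue",.12,.18)
W2=W.copy(); W2[W[...,1]>-.15]=np.nan
for col in ("white",): blobs(p,W2,col,.03,.06,1000)
```

```text
23.275 [ 0.55129117 -0.29271861  0.30667362] [ 0.44568805  0.37912093 -1.27175469]
blue [275. 184.] 1078 circ 0.5486 -0.2906 0.0181 mean [ 0.5487 -0.2887  0.1447]
blue [271. 252.] 1034 circ 0.5452 -0.3666 0.0184 mean [ 0.545  -0.3636  0.143 ]
white [278. 114.] 1581 circ 0.5525 -0.2149 0.0339 mean [ 0.5525 -0.2236  0.0429]
```

View pics/w5.png

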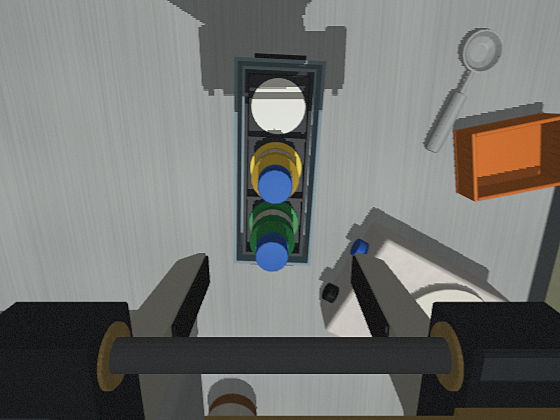

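Green and yellow stand upright in their bays. The white pad is free at (278,105), top at 0.043. Next is the white bottle.

move_arm(deltas=[0.03,-0.008,0,0,0,0,0.75,0.08,-0.022,0,0,0,0,0.75,0.13,-0.036,0,0,0,0,0.75,0.18,-0.05,0,0,0,0,0.75,0.23,-0.064,0,0,0,0,0.75,0.28,-0.078,0,0,0,0,0.75,0.32,-0.089,0,0,0,0,0.75,0.337,-0.0935,0.02,0,0,0,0.75,0.337,-0.0935,0.07,0,0,0,0.75,0.337,-0.0935,0.105,0,0,0,0.75,0.337,-0.0935,0.105,0,0,0,0.75,0.337,-0.0935,0.105,0,0,0,0.75])

```text
t: 24.82
tool_pos: [0.4557, 0.0457, 0.1949]
orientation: [2.221, 2.221, 0.0]
force: [-0.4, 0.1, 0.3]
opening: 0.0701
gripper_force: 0.0
```

move_arm(deltas=[0,0,0,0,0,0,0.75,0,0,0,0,0,0,0.75])

```text
t: 25.08
tool_pos: [0.4563, 0.0456, 0.1956]
orientation: [2.22, 2.22, 0.003]
force: [0.1, 0.5, -0.4]
opening: 0.0704
gripper_force: 0.0
```

Run:
```python
from h import *
s=robot.read_state(); print(s["t"],s["tool_pos"],s["force"])
p,W=cloud("wrist"); blobs(p,W,"blue",.095,.115)
```

```text
25.075 [0.45631311 0.04563399 0.19556912] [ 0.12553521  0.5202616  -0.38561415]
blue [277. 208.] 1441 circ 0.4547 0.0452 0.0181 mean [0.4549 0.0467 0.1041]
```

move_arm(deltas=[0,0,0.03,0,0,0,0.75,0,0,0.06,0,0,0,0.75,0,0,0.09,0,0,0,0.75,0,0,0.111,0,0,0,0.75,0,0,0.111,0,0,0,0.75,0,0,0.111,0,0,0,0.2,0,0,0.111,0,0,0,0.2,0,0,0.111,0,0,0,0.2,0,0,0.111,0,0,0,0.2,0,0,0.111,0,0,0,0.2])

```text
t: 26.38
tool_pos: [0.4557, 0.0458, 0.0836]
orientation: [2.221, 2.221, 0.001]
force: [-1.0, -0.8, 3.6]
opening: 0.0349
gripper_force: 20.0
```

move_arm(deltas=[0,0,-0.01,0,0,0,0.2,0,0,-0.04,0,0,0,0.2,0,0,-0.08,0,0,0,0.2,0,0,-0.12,0,0,0,0.2,0,0,-0.15,0,0,0,0.2,0,0,-0.16,0,0,0,0.2,0,0,-0.16,0,0,0,0.2,0,0,-0.16,0,0,0,0.2])

```text
t: 27.38
tool_pos: [0.4546, 0.0457, 0.2414]
orientation: [-2.22, -2.22, 0.003]
force: [-0.4, 1.0, -1.9]
opening: 0.0348
gripper_force: 20.0
```

move_arm(deltas=[-0.015,0.006,0,0,0,0,0.2,-0.05,0.019,0,0,0,0,0.2,-0.09,0.034,0,0,0,0,0.2,-0.13,0.049,0,0,0,0,0.2,-0.17,0.064,0,0,0,0,0.2,-0.21,0.079,0,0,0,0,0.2,-0.24,0.09,0,0,0,0,0.2,-0.256,0.096,0,0,0,0,0.2,-0.26,0.097,0,0,0,0,0.2,-0.26,0.097,0,0,0,0,0.2,-0.26,0.097,0,0,0,0,0.2,-0.26,0.097,0,0,0,0,0.2])

```text
t: 28.88
tool_pos: [0.5525, -0.2135, 0.2435]
orientation: [2.22, 2.222, 0.0]
force: [0.2, 1.3, -2.7]
opening: 0.0352
gripper_force: 20.0
```

move_arm(deltas=[-0.001,0,0.01,0,0,0,0.2,-0.001,0,0.035,0,0,0,0.2,-0.001,0,0.065,0,0,0,0.2,-0.001,0,0.09,0,0,0,0.2,-0.001,0,0.106,0,0,0,0.2,-0.001,0,0.111,0,0,0,0.2,-0.001,0,0.111,0,0,0,0.2,-0.001,0,0.111,0,0,0,0.2])

```text
t: 29.88
tool_pos: [0.5532, -0.2156, 0.1335]
orientation: [2.22, 2.22, 0.001]
force: [-0.4, 0.3, -1.5]
opening: 0.0349
gripper_force: 20.0
```

move_arm(deltas=[0,0,0.002,0,0,0,0.2,0,0,0.004,0,0,0,0.2,0,0,0.006,0,0,0,0.2,0,0,0.008,0,0,0,0.2,0,0,0.01,0,0,0,0.2,0,0,0.012,0,0,0,0.2,0,0,0.014,0,0,0,0.2,0,0,0.014,0,0,0,0.2,0,0,0.014,0,0,0,0.2])

```text
t: 31.0
tool_pos: [0.5525, -0.2153, 0.1182]
orientation: [2.221, 2.221, 0.0]
force: [-0.4, -0.6, -1.3]
opening: 0.0344
gripper_force: 20.0
```

move_arm(deltas=[0,0,0.001,0,0,0,0.2,0,0,0.002,0,0,0,0.2,0,0,0.003,0,0,0,0.2,0,0,0.004,0,0,0,0.2,0,0,0.004,0,0,0,0.2,0,0,0.004,0,0,0,0.2,0,0,0.004,0,0,0,0.2])

```text
t: 31.88
tool_pos: [0.5524, -0.2153, 0.1141]
orientation: [-2.221, -2.221, 0.0]
force: [-0.7, 0.9, -0.0]
opening: 0.0348
gripper_force: 20.0
```

move_arm(deltas=[0,0,0.001,0,0,0,0.2,0,0,0.001,0,0,0,0.2,0,0,0.001,0,0,0,0.4,0,0,0.001,0,0,0,0.5,0,0,0.001,0,0,0,0.8,0,0,0.001,0,0,0,0.8,0,0,0.001,0,0,0,0.8,0,0,-0.02,0,0,0,0.8,0,0,-0.06,0,0,0,0.8,0,0,-0.11,0,0,0,0.8,0,0,-0.17,0,0,0,0.8,0,0,-0.19,0,0,0,0.8])

```text
t: 33.38
tool_pos: [0.5539, -0.216, 0.3095]
orientation: [2.217, 2.217, 0.004]
force: [0.9, -0.3, -0.3]
opening: 0.0749
gripper_force: 0.0
```

move_arm(deltas=[0,0,-0.03,0,0,0,0.8,0,0,-0.03,0,0,0,0.8,0,0,-0.03,0,0,0,0.8])

```text
t: 33.75
tool_pos: [0.5521, -0.2151, 0.3323]
orientation: [-2.22, -2.22, 0.001]
force: [-0.2, 0.2, -0.1]
opening: 0.0745
gripper_force: 0.0
```

Run:
```python
from h import *
s=robot.read_state(); print(s["t"],s["tool_pos"],s["force"])
p,W=cloud("wrist"); cv2.imwrite("pics/w6.png",p[...,::-1])
blobs(p,W,"blue",.10,.18)
p,W=cloud("side"); cv2.imwrite("pics/side6.png",p[...,::-1]); blobs(p,W,"red",.1,.112,25); blobs(p,W,"blue",.1,.16,25)
```

```text
33.75 [ 0.55210079 -0.21511426  0.33228055] [-0.18241204  0.18911391 -0.0943601 ]
blue [279. 180.] 883 circ 0.5513 -0.2151 0.0182 mean [ 0.5516 -0.2133  0.1336]
blue [277. 241.] 855 circ 0.5486 -0.2905 0.0183 mean [ 0.549  -0.2874  0.1322]
blue [274. 297.] 829 circ 0.5461 -0.3672 0.0194 mean [ 0.5454 -0.3629  0.1307]
red [295. 267.] 157 circ 0.515 0.193 0.0173 mean [0.5144 0.1934 0.1055]
red [248. 304.] 205 circ 0.5991 0.293 0.0178 mean [0.5987 0.2945 0.1053]
blue [284. 138.] 328 circ 0.5476 -0.2857 0.0928 mean [ 0.5467 -0.2773  0.1321]
```

View pics/side6.png

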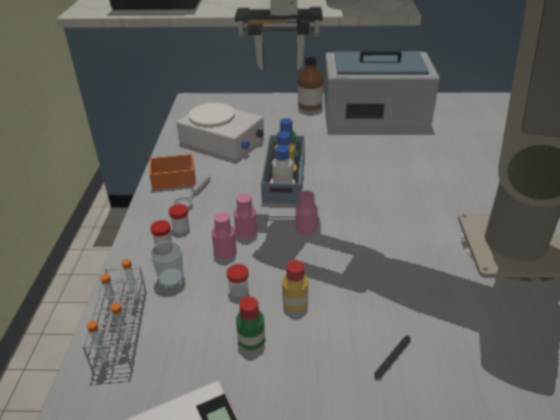

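The side view shows all three blue caps upright in the carrier at about (284,140). The red caps are unmoved at (295,268) and (248,304), and the gripper is clear above. Handing in.

```bash
python3 -c "from plant import robot; print(robot.close_job())"
```

```text
the job is handed in; nothing more can be done
None
```

I loaded the three blue-capped bottles upright onto their own-colour pads and left the red-capped and pink look-alikes standing; the job was handed in at about 34 s, and no verdict was returned.

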